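# Find the heavy side of a model-boat flywheel

## Task

Take the grey flywheel from its wooden rest, set its shaft into the two white vees of the red balancing stand, and give it a turn by hand there. Let go and let it swing until it comes to rest with its hidden heavy side at the bottom; then take hold of it just as it hangs, lift it straight up clear of the stand (about 80 mm) and finish while holding it there still, heavy side down, so that I can mark it. Leave the glue bottle, the jar and the screwdriver alone.

Things in the scene. Friction and masses are not known exactly. Their poses are not given: they have to be found in the camera images.
- wheel_mid (a point): Centre of the loose flywheel: grey plastic disc, diameter 90 mm, 18 mm thick, about 0.26 kg. Own y is its axis, own z points to the yellow stripe. Of its weight a 0.09 kg lead slug is sealed inside 31 mm off the axis, on a side that differs every time and cannot be seen. Best pinched from above across its two faces near the top of the rim. In the rest its axis is level, 58 mm above the surface.
- wheel_stripe (a point): Point on the flywheel's rim, 45 mm from its centre, at the yellow stripe (7 mm wide, on rim and faces). The stripe only shows how the wheel is turned; it says nothing of where the weight is.
- shaft_end (a point): One end of the flywheel's steel shaft (8 mm in diameter), 58 mm from the wheel's centre along the wheel's own +y; the other end is as far on the other side. Brass hubs 16 mm in diameter reach 28 mm from the centre either way.
- rest: Fixed wooden rest, 110 x 60 mm, origin at the centre of its underside, own y along the wheel's axis. The rim stands on two rubber ramps between two cheeks, 23 mm apart inside, 35 mm outside, tops 32 mm high; friction keeps the wheel from turning there. The wheel is lifted straight up out of it.
- stand: Fixed balancing stand, origin at the centre of its underside, own y along the shaft line. Dark base 130 x 120 x 10 mm; two red pillars 40 mm either side along y, 8 mm thick, each with a white slippery 90 degree V, open upwards, 34 mm wide at its mouth, its top 11 mm above the shaft line.
- stand_seat (a point): Where the wheel's centre lies when its shaft rests in the stand's vees, 78 mm above the surface; own y is the line of the shaft. The shaft turns almost freely there: let go, the wheel swings to and fro for a few seconds and stops with its heavy side within about 8 degrees of the bottom. Rarely it stays poised heavy side up and does not move at all: then turn it again.
- glue: Loose white glue bottle with a red cap, 42 mm in diameter, 115 mm tall, origin at its underside; leave alone.
- filler: Loose clear jar with a blue lid, 52 mm in diameter, 55 mm tall, origin at its underside; leave alone.
- driver: Loose screwdriver with a yellow handle, 170 mm long, lying on the bench along own x; leave alone.
Mind the look-alikes: they are no part of the job. Leave any blue or orange look-alike of the part that bears wheel_mid alone.

How it is judged:
On the way, in this order (a step that is already met when the one before it is completed fails the run):
1. the wheel, its shaft in the stand's vees, is turned by hand (distance between wheel_mid and stand_seat below 0.012 m and contact force between the fingers and wheel above 0.2 N and angular speed of wheel above 0.35 rad/s), for 0.04 s.
2. let go, the wheel comes to rest in the vees with its heavy side at the bottom (distance between wheel_mid and stand_seat below 0.012 m and contact force between each of the arm, the fingers and wheel below 0.05 N and angular speed of wheel below 0.15 rad/s and angle between slug's own x axis and vertical above 2.84 rad), for 0.4 s.
At the end, for the whole second after the job is handed in: The wheel hangs still in the fingers, its centre at least 50 mm above its place in the stand and within 60 mm of being over it, touching only the fingers, its heavy side within 23 degrees of straight down (angle between slug's own x axis and vertical above 2.74 rad and height (world z) of wheel_mid above 0.128 m and horizontal distance between wheel_mid and stand_seat below 0.06 m and contact force between the fingers and wheel above 1 N and contact force between wheel and stand below 0.05 N and linear speed of wheel below 0.03 m/s and angular speed of wheel below 0.3 rad/s); the arm keeps its last pose, push and grip.
It fails at once if a bystander is moved more than 20 mm (distance of any of glue, filler, driver from where it was at the start of the episode above 0.02 m).
It also fails if it takes over 51 s, if anything falls off the work surface, if the arm or the gripper's body presses on something with over 40 N, if the wrist force passes 120 N, or if a joint passes its speed limit or range.

## Robot

A 6-joint arm with a two-finger parallel gripper is mounted at the origin on the work surface. World frame = base frame: x ahead of the robot, y to its left, z up, the work surface at z = 0. Lengths are in m, angles in rad, forces in N, time in s.
With the tool pointing down it reaches from about 0.3 to 0.775 m from the base axis. Payload 14.6 kg.
Tool frame: the origin (TCP) lies on the centre line of the jaws, within the pads' length; the fingertips stand 19 mm ahead of it and the grasp point (between the pads) is the TCP; z points along the fingers, x is the direction in which the jaws open and shut, and the axes are right-handed (so a half turn about z gives the same grasp; the last joint's range is limited). The gripper opens to 94 mm and grips with 3 to 60 N. Pads are 16 mm wide; open, the fingers measure 119 mm over their backs; the gripper's body (75 mm by 177 mm) begins 78 mm behind the grasp point.
Start: joints at [-1.261, 0.3, 1.521, -0, 1.321, -0.067], TCP at [0.202, -0.511, 0.224] pointing down, gripper open.
Joint ranges: [-3.03, 3.03], [-0.79, 2.21], [0.23, 2.52], [-1.04, 4.18], [0, 3.07], [-2.55, 2.55]. Speed limits (rad/s): [2.22, 2.22, 2.57, 3.14, 3.14, 3.14].

## Interface

Orientations are given as [roll, pitch, yaw] about the fixed x, y, z axes, in that order (R = Rz(yaw) Ry(pitch) Rx(roll)).
In Python, from station import ctrl, imaging gives the robot as it stands.
- The arm moves only by the shell command python3 -m handwheel 'ROWS' [OPENING] [FORCE]. ROWS is JSON, a list that holds one entry, the list of rows, each a list of 4 numbers: the shift along the tool's x, y, z in m, then the turn about the tool's z in rad. A call has 1 to 10 rows; each row shifts and turns the pose as measured when the row begins, along the tool's axes as they then stand; what a row does not reach is not made up. A row lasts 1/10 s, in which the tool goes at most 50 mm and 8.59 degrees, less where a joint would pass 70% of its speed; a pose out of reach is approached as far as the arm can. A call is refused whole if a number of a shift passes 0.05 or a number of a turn 0.15, either way. A call with a gripper value outside its range is refused whole. OPENING is the finger opening in m, from 0 to 0.094, set as the call begins (- or left out, the last holds). The fingers move at their own pace and stop on an object; FORCE is the grip in N (left out, the last holds). Time passes only in rows, so rows that do not move let the fingers close. It gives the time, the measured TCP pose, the force and the opening at its end, in the units of the state.
- ctrl.get_obs(): the state, without advancing time (a new reading comes with each control period).
- imaging.camera(name): name is "side" or "top"; returns the picture (400x640x3 uint8, red, green, blue); there is no depth.
- imaging.camera_model(name): a dict with "camera_matrix" (3x3 intrinsics, pixels), "position" and "attitude" of the camera in the world. Camera axes: x right, y up, looking along -z (the intrinsics and any distortion apply to the point x, -y, -z); pixel columns grow to the right and rows downward; lengths in m; the calibration is good to about 2 mm. A picture is of the moment at which its call begins. camera_model takes no time and is no camera call.
- ctrl.hand_in(): hands the job in, once; it reports no verdict.
The state is a dict: "time_s": time; "qpos": joint angles; "joint_vel": joint speeds; "tau": joint torques, N m; "ee_pos": TCP position; "eef_rot": TCP orientation; "force": force on the tool from outside, world axes, zero at the start; "moment": the same for the moment, N m; "grip_width": finger opening in m.
Only numpy, scipy, OpenCV 4.12 (cv2) and the standard library are available. Lean on these libraries where they do the work, as an engineer would, in place of code of your own. Each camera call takes 0.05 s, during which the arm holds its last target. There are 200 camera calls.

## Working session

There is one attempt and no reset: what is moved stays moved. The work goes in short steps, Python scripts to look and compute and a shell command to move; the robot and the scene stay as the last step left them, time stands still between calls to the robot, and variables do not carry over. Pictures are saved under pics/ and viewed, about 8 in all and at most 12, crops included, and the job is handed in when it is done.

```bash
ls; mkdir -p pics
python3 - <<'E'
from station import ctrl, imaging
import cv2
print(ctrl.get_obs())
for n in("top","side"):
    im=imaging.camera(n); cv2.imwrite(f"pics/{n}0.png",im[:,:,::-1]); print(n,imaging.camera_model(n))
E
```

```text
pics
{'time_s': 0.0, 'qpos': array([-1.26056281e+00,  3.00494302e-01,  1.52161177e+00,  4.01130458e-05,
        1.32071132e+00, -6.65971896e-02]), 'joint_vel': array([ 0.00068297, -0.00174865,  0.00273629, -0.00136635, -0.00048891,
       -0.00045755]), 'tau': array([ 2.01202478e-03, -5.31806266e+01, -3.52735126e+01,  7.08792591e-02,
        2.45158287e-02, -9.54042025e-05]), 'ee_pos': array([ 0.20231607, -0.51116246,  0.22386061]), 'eef_rot': array([-3.14147238e+00,  1.21943876e-03, -1.19397550e+00]), 'force': array([-0.3520266 , -0.0154685 ,  0.44458425]), 'moment': array([-0.03933196, -0.01279769,  0.00447716]), 'grip_width': 0.09383788325368804}
top {'camera_matrix': array([[388.24910639,   0.        , 313.98640182],
       [  0.        , 388.24910639, 194.96008169],
       [  0.        ,   0.        ,   1.        ]]), 'position': array([ 0.43791283, -0.11466482,  1.00748564]), 'attitude': array([ 0.17655367, -0.0092726 , -1.56812627])}
side {'camera_matrix': array([[518.31548557,   0.        , 319.41669633],
       [  0.        , 518.31548557, 200.97288731],
       [  0.        ,   0.        ,   1.        ]]), 'position': array([0.18942919, 0.66934328, 0.78443343]), 'attitude': array([ 0.88425192, -0.00321651, -2.66159679])}
```

View pics/top0.png

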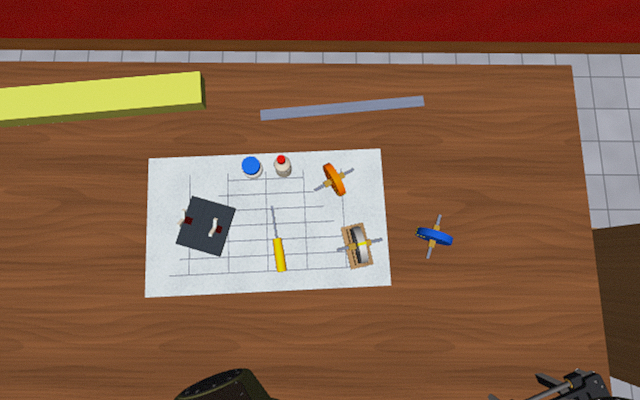

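View pics/side0.png

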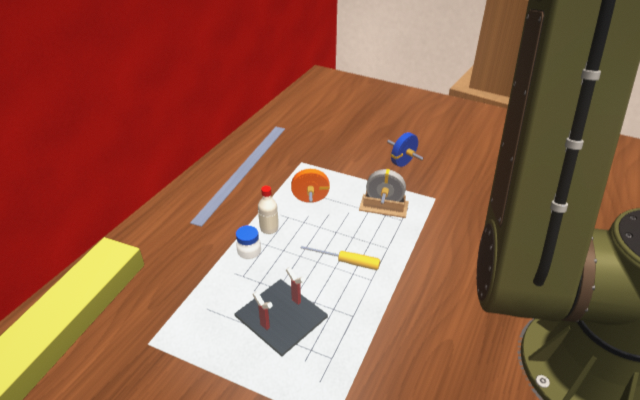

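```bash
cat > h.py <<'E'
from station import ctrl, imaging
import cv2, numpy as np
from scipy.spatial.transform import Rotation as R
def ray(n,uv):
    m=imaging.camera_model(n); K=m["camera_matrix"]
    d=np.linalg.inv(K)@[uv[0],uv[1],1.]; d=R.from_euler("xyz",m["attitude"]).apply([d[0],-d[1],-d[2]])
    return np.array(m["position"]),d
def plane(n,uv,z):
    p,d=ray(n,uv); return p+d*(z-p[2])/d[2]
def proj(n,P):
    m=imaging.camera_model(n); q=R.from_euler("xyz",m["attitude"]).inv().apply(np.array(P)-m["position"])
    u=m["camera_matrix"]@[q[0],-q[1],-q[2]]; return u[:2]/u[2]
def tri(a,b):
    (p,d),(q,e)=ray("top",a),ray("side",b); s=np.linalg.lstsq(np.c_[d,-e],q-p,rcond=None)[0]
    A,B=p+s[0]*d,q+s[1]*e; return (A+B)/2,np.linalg.norm(A-B)
def crop(im,x,y,w,h,k): return cv2.resize(im[y:y+h,x:x+w],None,fx=k,fy=k,interpolation=cv2.INTER_CUBIC)
E
python3 - <<'E'
from h import *
t=cv2.imread("pics/top0.png");s=cv2.imread("pics/side0.png")
a=np.hstack([crop(t,330,215,60,60,6),crop(t,170,190,70,70,6)[:360]])
b=np.hstack([crop(s,350,160,72,48,5),crop(s,230,262,105,60,4)])[:240]
w=min(a.shape[1],b.shape[1]); cv2.imwrite("pics/c1.png",np.vstack([a[:,:w],b[:,:w]]))
# base dark quad
for n,im,box in(("top",t,(165,185,80,80)),("side",s,(225,270,110,90))):
    x,y,w,h=box; m=(im.max(2)<85).astype(np.uint8); m2=np.zeros_like(m); m2[y:y+h,x:x+w]=m[y:y+h,x:x+w]
    c=max(cv2.findContours(m2,0,2)[0],key=cv2.contourArea); r=cv2.minAreaRect(c); print(n,r)
    q=cv2.approxPolyDP(cv2.convexHull(c),6,True)[:,0]; P=[plane(n,p,.01) for p in q]; print(q.tolist(),np.round(P,3).tolist(),np.mean(P,0))
E
```

```text
top ((205.4522247314453, 225.66241455078125), (47.291072845458984, 49.88700866699219), 16.389541625976562)
[[235, 209], [219, 255], [176, 243], [192, 196]] [[0.578, 0.081, 0.01], [0.46, 0.117, 0.01], [0.49, 0.227, 0.01], [0.612, 0.194, 0.01]] [0.53510098 0.15476214 0.01      ]
side ((241.50003051757812, 320.0000305175781), (14.849242210388184, 0.7071065902709961), 45.0)
[[247, 325], [236, 315]] [[0.576, 0.208, 0.01], [0.606, 0.198, 0.01]] [0.5910751  0.20317384 0.01      ]
```

View pics/c1.png

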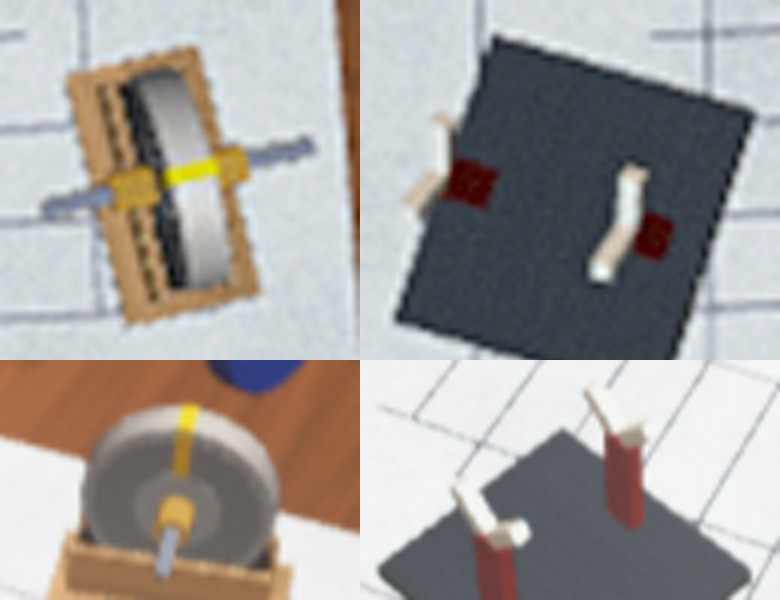

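Run:
```python
from h import *
A=plane("top",(337.3,249.5),.058);B=plane("top",(381.5,239.3),.058)
print("shaft ends",A,B,np.linalg.norm(A-B),"mid",(A+B)/2,"axis deg",np.degrees(np.arctan2(*(A-B)[[1,0]])))
print("tri near end",tri((337.3,249.5),(383,203)))
V=[]
for n,prs in(("top",[((183.3,210.3),(178.7,224.7)),((215.8,218.7),(210,235.3))]),("side",[((271.3,305),(255,292.5)),((300,281.5),(288,269.5))])):
    c=[]
    for p,q in prs:
        a,b=plane(n,p,.089),plane(n,q,.089); c.append((a+b)/2); print(n,a,b,np.linalg.norm(a-b))
    d=c[0]-c[1]; print(n,"mid",(c[0]+c[1])/2,"dist",np.linalg.norm(d),np.degrees(np.arctan2(d[1],d[0])))
# base side quad, sharper top base via minAreaRect
t=cv2.imread("pics/top0.png");s=cv2.imread("pics/side0.png")
m=np.zeros((400,640),np.uint8); m[185:265,165:245]=(t.max(2)<85)[185:265,165:245]*255
c=max(cv2.findContours(m,0,2)[0],key=cv2.contourArea)
P=np.array([plane("top",p,.01)[:2] for p in c[:,0]],np.float32); print("base rect world",cv2.minAreaRect(P))
```

```text
shaft ends [ 0.47324587 -0.17991026  0.058     ] [ 0.49822015 -0.28795383  0.058     ] 0.11089241830238912 mid [ 0.48573301 -0.23393204  0.058     ] axis deg 103.0153339716704
tri near end (array([ 0.47210907, -0.18055164,  0.05450217]), np.float64(0.00265754966989356))
top [0.56339819 0.18805238 0.089     ] [0.5290392  0.19677438 0.089     ] 0.03544875107424975
top [0.5436116  0.10997494 0.089     ] [0.50430875 0.12174968 0.089     ] 0.041028752111797594
top mid [0.53508944 0.15413784 0.089     ] dist 0.07972144382786457 73.78731648699971
side [0.52287697 0.20110594 0.089     ] [0.56248374 0.19073049 0.089     ] 0.040943210229174354
side [0.50550028 0.13218573 0.089     ] [0.53899888 0.11700517 0.089     ] 0.036777792174622966
side mid [0.53246497 0.16025683 0.089     ] dist 0.07419133188510435 74.0153623347099
base rect world ((0.5355896949768066, 0.1560894250869751), (0.12134896218776703, 0.12639687955379486), 74.11288452148438)
```

```bash
cat >> h.py <<'E'
def go(x,y,z,yawdeg):
    o=ctrl.get_obs(); r=R.from_euler("xyz",o["eef_rot"]); d=r.inv().apply(np.array([x,y,z])-o["ee_pos"])
    yaw=np.degrees(o["eef_rot"][2]); t=np.radians((yaw-yawdeg+90)%180-90)
    print("t",round(o["time_s"],2),"pos",np.round(o["ee_pos"],4),"rot",np.round(o["eef_rot"],3),"F",np.round(o["force"],2),"w",round(o["grip_width"],4),"| shift",np.round(d,4),"turn",round(t,3))
E
python3 -m handwheel '[[[-0.015,-0.036,0,0],[-0.015,-0.036,0,0],[-0.015,-0.036,0,0],[-0.015,-0.036,0,0],[-0.015,-0.036,0,0],[-0.015,-0.036,0,0],[-0.015,-0.036,0,0],[-0.015,-0.036,0,0],[-0.015,-0.036,0,0],[0,0,0,0.14]]]' 0.094 30
python3 -c "
from h import *
go(.4857,-.2339,.09,103)"
```

```text
time_s: 1.1
ee_pos: [0.4617, -0.2562, 0.221]
eef_rot: [3.139, 0.006, -1.338]
force: [-0.6, -0.7, -0.1]
grip_width: 0.0944
t 1.1 pos [ 0.4617 -0.2562  0.221 ] rot [ 3.139  0.006 -1.338] F [-0.6  -0.75 -0.06] w 0.0944 | shift [-0.0153 -0.0289  0.1311] turn 0.006
```

```bash
python3 -m handwheel '[[[-0.008,-0.015,0.01,0.006],[-0.008,-0.014,0.03,0],[0,0,0.03,0],[0,0,0,0]]]'
python3 - <<'E'
from h import *
go(.4857,-.2339,.09,103)
a=imaging.camera("top");b=imaging.camera("side")
p=proj("side",(.4857,-.2339,.058)).astype(int);q=proj("top",(.4857,-.2339,.058)).astype(int)
im=np.hstack([crop(a,q[0]-40,q[1]-50,80,100,5),crop(b,p[0]-40,p[1]-50,80,100,5)])
cv2.imwrite("pics/g1.png",im[:,:,::-1]);print(p,q)
E
```

```text
time_s: 1.5
ee_pos: [0.4878, -0.2311, 0.1487]
eef_rot: [3.139, 0.006, -1.347]
force: [-0.2, -0.4, 0.0]
grip_width: 0.0939
t 1.5 pos [ 0.4878 -0.2311  0.1487] rot [ 3.139  0.006 -1.347] F [-0.17 -0.41  0.02] w 0.0939 | shift [0.0026 0.0025 0.0587] turn -0.003
[385 186] [359 244]
```

View pics/g1.png

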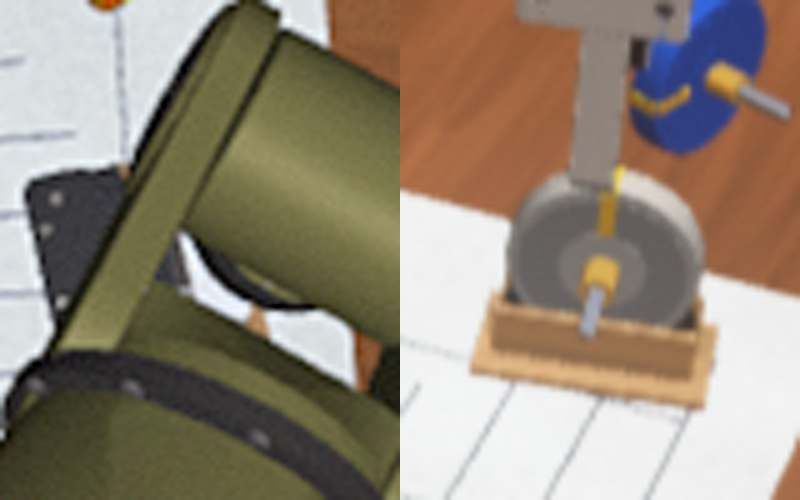

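The side view shows the near finger just above the wheel's near face, in line with the hub, and the stripe at the top near (606,190). I'll go down and grip.

```bash
python3 -m handwheel '[[[0.0026,0.0025,0.03,0],[0,0,0.028,0],[0,0,0,0]]]'
python3 -c "
from h import *
go(.4857,-.2339,.09,103)"
python3 -m handwheel '[[[0,0,0,0],[0,0,0,0],[0,0,0,0],[0,0,0,0],[0,0,0,0],[0,0,0,0],[0,0,0,0],[0,0,0,0]]]' 0 30
```

```text
time_s: 1.9
ee_pos: [0.4893, -0.2375, 0.0992]
eef_rot: [-3.134, -0.003, -1.349]
force: [0.6, -0.0, 1.0]
grip_width: 0.0937
t 1.9 pos [ 0.4893 -0.2375  0.0992] rot [-3.134e+00 -3.000e-03 -1.349e+00] F [ 0.62 -0.04  0.99] w 0.0937 | shift [-0.0044  0.0027  0.0092] turn -0.005
time_s: 2.7
ee_pos: [0.4917, -0.2394, 0.1072]
eef_rot: [-3.127, -0.01, -1.349]
force: [0.1, -0.4, -0.0]
grip_width: 0.0338
```

```bash
python3 -m handwheel '[[[0,0,0.003,0],[0,0,0.003,0]]]'
python3 -c "
from h import *
go(.4857,-.2339,.09,103)
for i in range(2):
  imaging.camera('side');go(.4857,-.2339,.09,103)
  "
```

```text
time_s: 2.9
ee_pos: [0.4922, -0.2394, 0.1016]
eef_rot: [-3.126, -0.01, -1.349]
force: [-5.3, 5.0, 36.2]
grip_width: 0.019
t 2.9 pos [ 0.4922 -0.2394  0.1016] rot [-3.126 -0.01  -1.349] F [-5.34  5.04 36.15] w 0.019 | shift [-0.0069  0.0053  0.0114] turn -0.005
t 2.95 pos [ 0.4922 -0.2394  0.1018] rot [-3.126 -0.01  -1.349] F [-3.35  4.22 10.74] w 0.0193 | shift [-0.0069  0.0054  0.0117] turn -0.005
t 3.0 pos [ 0.4922 -0.2393  0.1019] rot [-3.126 -0.01  -1.349] F [-3.27  3.37 11.45] w 0.0193 | shift [-0.0068  0.0053  0.0118] turn -0.006
```

```bash
python3 -m handwheel '[[[0,0,-0.02,0],[0,0,-0.03,0],[0,0,-0.03,0],[0,0,-0.03,0],[0,0,-0.02,0]]]' 0 40
python3 - <<'E'
from h import *
a=imaging.camera("side");go(.5353,.1558,.23,74)
p=proj("side",ctrl.get_obs()["ee_pos"]-[0,0,.04]).astype(int)
cv2.imwrite("pics/g2.png",crop(a,p[0]-60,p[1]-60,120,120,4)[:,:,::-1]);print(p)
E
```

```text
time_s: 3.5
ee_pos: [0.4876, -0.2367, 0.2295]
eef_rot: [-3.136, 0.0, -1.349]
force: [0.3, 0.4, -2.6]
grip_width: 0.0183
t 3.55 pos [ 0.4883 -0.2371  0.2322] rot [-3.133e+00 -2.000e-03 -1.349e+00] F [-0.47  0.27  1.08] w 0.018 | shift [-0.373  -0.1323  0.0026] turn 0.501
[390 135]
```

View pics/g2.png

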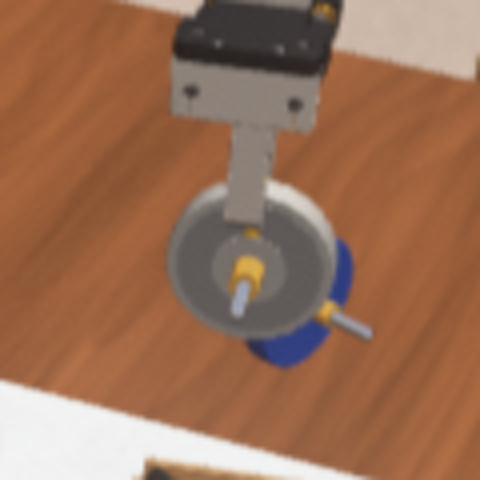

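The wheel hangs squarely in the fingers, with the shaft axis straight below the near finger at about (243,270) and the stripe under the finger. On to the stand.

```bash
python3 -m handwheel '[[[0,0,0,0.125],[0,0,0,0.125],[0,0,0,0.125],[0,0,0,0.125],[0,0,0,0]]]'
python3 -c "
from h import *
go(.5353,.1558,.225,74)"
```

```text
time_s: 4.05
ee_pos: [0.4875, -0.2367, 0.2272]
eef_rot: [-3.138, 0.003, -1.867]
force: [0.3, -0.1, -3.7]
grip_width: 0.0176
t 4.05 pos [ 0.4875 -0.2367  0.2272] rot [-3.138e+00  3.000e-03 -1.867e+00] F [ 0.31 -0.08 -3.73] w 0.0176 | shift [-0.3894  0.069   0.0032] turn -0.017
```

```bash
python3 -m handwheel '[[[-0.02,0.003,0,-0.015],[-0.035,0.006,0,0],[-0.04,0.007,0,0],[-0.045,0.008,0,0],[-0.045,0.008,0,0],[-0.045,0.008,0,0],[-0.045,0.008,0,0],[-0.035,0.007,0,0],[-0.02,0.003,0,0],[0,0,0,0]]]'
python3 -c "
from h import *
imaging.camera('side');imaging.camera('side')
go(.5353,.1558,.225,74)"
```

```text
time_s: 5.05
ee_pos: [0.5164, 0.1094, 0.2182]
eef_rot: [3.135, 0.002, -1.812]
force: [-0.1, -1.2, -2.6]
grip_width: 0.018
t 5.15 pos [0.5164 0.1072 0.2183] rot [ 3.135e+00  2.000e-03 -1.816e+00] F [ 0.34  0.19 -2.11] w 0.0174 | shift [-0.0518 -0.0065 -0.0067] turn 0.035
```

```bash
python3 -m handwheel '[[[-0.026,-0.003,0,0.018],[-0.02,-0.003,0,0.017],[-0.006,0,0,0]]]'
python3 - <<'E'
from h import *
a=imaging.camera("side");b=imaging.camera("top");go(.5353,.1558,.225,74)
p=proj("side",(.5353,.1558,.13)).astype(int);q=proj("top",(.5353,.1558,.13)).astype(int)
im=np.hstack([crop(b,q[0]-40,q[1]-50,80,100,5),crop(a,p[0]-40,p[1]-50,80,100,5)])
cv2.imwrite("pics/g3.png",im[:,:,::-1]);print(p,q)
E
```

```text
time_s: 5.45
ee_pos: [0.5361, 0.1529, 0.2175]
eef_rot: [3.134, 0.0, -1.852]
force: [-1.0, -0.0, -3.0]
grip_width: 0.0175
t 5.55 pos [0.5356 0.1523 0.2175] rot [ 3.134 -0.    -1.851] F [ 0.16 -0.47 -2.59] w 0.0175 | shift [-0.0032  0.0013 -0.0075] turn -0.001
[277 268] [190 220]
```

View pics/g3.png

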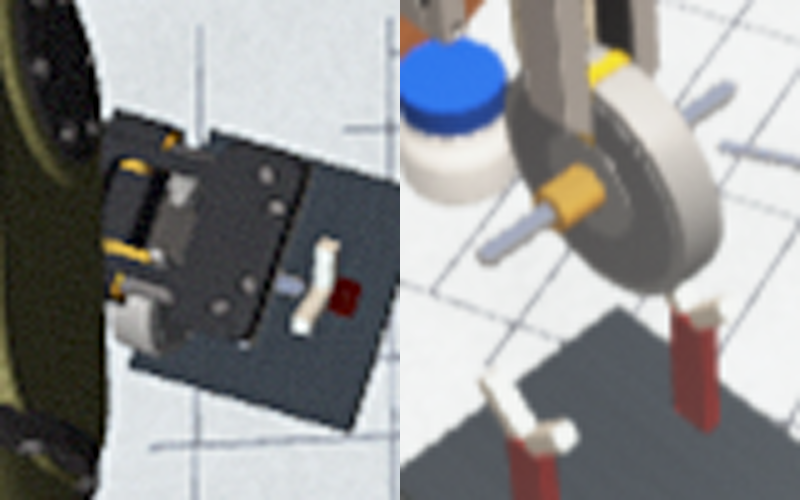

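Run:
```python
from h import *
from scipy.optimize import least_squares
o=ctrl.get_obs()
a=np.radians(74)
f=lambda v:np.r_[proj("side",v[:3]+.058*np.array([np.cos(v[3]),np.sin(v[3]),0]))-(254.6,268.2),proj("side",v[:3]-.058*np.array([np.cos(v[3]),np.sin(v[3]),0]))-(302.8,236.1)]
s=least_squares(f,np.r_[o["ee_pos"]-[0,0,.044],a]);print(s.x,np.degrees(s.x[3]),s.fun,s.x[:3]-o["ee_pos"])
go(.5353,.1558,.122,74)
```

```text
[0.55923281 0.11052025 0.11972848 1.26434218] 72.44147091213517 [0.00000000e+00 5.68434189e-14 0.00000000e+00 0.00000000e+00] [ 0.02359398 -0.04182565 -0.09773465]
t 5.55 pos [0.5356 0.1523 0.2175] rot [ 3.134 -0.    -1.851] F [ 0.16 -0.47 -2.59] w 0.0175 | shift [-0.0032  0.0005  0.0955] turn -0.001
```

Run:
```python
from h import *
from scipy.optimize import least_squares
o=ctrl.get_obs();a=np.radians(74);d=np.array([np.cos(a),np.sin(a),0]);l=np.array([-d[1],d[0],0])
C=lambda v:o["ee_pos"]+l*v[0]+[0,0,v[1]]
f=lambda v:np.r_[proj("side",C(v)+.058*d)-(254.6,268.2),proj("side",C(v)-.058*d)-(302.8,236.1)]
s=least_squares(f,[0,-.044]);print(s.x,s.fun,C(s.x))
```

```text
[ 0.00525968 -0.04609291] [-1.53750872  1.88423253  1.25085335 -1.7610577 ] [0.53058289 0.15379567 0.17137023]
```

```bash
python3 -m handwheel '[[[-0.0033,-0.0036,0.02,0],[0,0,0.03,0],[0,0,0.02,0]]]'
python3 -c "
from h import *
imaging.camera('side')
go(.540,.1545,.123,74)"
```

```text
time_s: 5.85
ee_pos: [0.5406, 0.1511, 0.1485]
eef_rot: [3.139, 0.002, -1.851]
force: [-0.1, 0.1, -3.3]
grip_width: 0.0176
t 5.9 pos [0.5395 0.1507 0.1456] rot [ 3.136  0.    -1.851] F [-1.41 -0.71 -6.74] w 0.018 | shift [-0.0038  0.0005  0.0226] turn -0.001
```

```bash
python3 -m handwheel '[[[-0.004,0,0.01,0],[0,0,0.007,0],[0,0,0.003,0]]]'
python3 -c "
from h import *
imaging.camera('side')
go(.540,.1545,.123,74)"
```

```text
time_s: 6.2
ee_pos: [0.5409, 0.1529, 0.1257]
eef_rot: [3.137, 0.0, -1.852]
force: [-0.4, -0.7, -2.6]
grip_width: 0.0176
t 6.25 pos [0.5407 0.1529 0.1254] rot [ 3.136  0.    -1.852] F [ 0.45  0.36 -3.43] w 0.0173 | shift [-0.0014  0.0011  0.0024] turn -0.002
```

```bash
python3 -m handwheel '[[[-0.001,0.001,0.002,0]]]';python3 -m handwheel '[[[0,0,0.002,0]]]';python3 -m handwheel '[[[0,0,0.002,0]]]'
python3 -c "
from h import *
imaging.camera('side')
go(.540,.1545,.123,74)"
```

```text
time_s: 6.35
ee_pos: [0.5404, 0.1541, 0.1241]
eef_rot: [3.137, 0.001, -1.852]
force: [-0.2, 1.2, -2.2]
grip_width: 0.0179
time_s: 6.45
ee_pos: [0.5407, 0.1542, 0.1227]
eef_rot: [3.138, 0.001, -1.851]
force: [-1.6, 0.3, 6.6]
grip_width: 0.0178
time_s: 6.55
ee_pos: [0.541, 0.1544, 0.1222]
eef_rot: [3.14, 0.002, -1.851]
force: [-7.4, -2.1, 20.5]
grip_width: 0.0177
t 6.6 pos [0.541  0.1544 0.1223] rot [ 3.140e+00  2.000e-03 -1.851e+00] F [-5.39 -0.97 10.11] w 0.0178 | shift [ 0.0002  0.001  -0.0007] turn -0.001
```

```bash
python3 -m handwheel '[[[0,0,0,0]]]' 0 3
python3 -c "
from h import *
for i in range(3): imaging.camera('side')
go(.540,.1545,.123,74)"
python3 -m handwheel '[[[0,0.005,0,0],[0,0.01,0,0],[0,0.01,0,0]]]'
python3 -m handwheel '[[[0,0.006,0,0],[0,0,-0.002,0],[0,0,0,0]]]' 0.038
python3 -c "
from h import *
a=imaging.camera('side');go(.540,.1545,.123,74)
p=proj('side',(.5353,.1558,.09)).astype(int)
ims=[crop(a,p[0]-40,p[1]-50,80,100,5)]
for i in range(10): a=imaging.camera('side')
ims.append(crop(a,p[0]-40,p[1]-50,80,100,5))
cv2.imwrite('pics/g4.png',np.hstack(ims)[:,:,::-1]);go(.540,.1545,.123,74)"
```

```text
time_s: 6.7
ee_pos: [0.5412, 0.1546, 0.1229]
eef_rot: [3.141, 0.003, -1.851]
force: [0.0, -0.8, -2.7]
grip_width: 0.018
t 6.85 pos [0.5411 0.1545 0.1224] rot [ 3.140e+00  2.000e-03 -1.851e+00] F [-0.13 -0.36  0.59] w 0.0175 | shift [ 0.0003  0.0011 -0.0006] turn -0.001
time_s: 7.15
ee_pos: [0.5166, 0.1615, 0.1226]
eef_rot: [-3.141, 0.003, -1.852]
force: [2.8, -0.3, -2.6]
grip_width: 0.018
time_s: 7.45
ee_pos: [0.5085, 0.1641, 0.1251]
eef_rot: [3.141, 0.003, -1.85]
force: [0.5, -0.6, 1.6]
grip_width: 0.037
t 7.5 pos [0.5085 0.1641 0.1249] rot [ 3.141e+00  3.000e-03 -1.851e+00] F [ 0.1   0.6  -0.42] w 0.0378 | shift [ 0.0005 -0.0329  0.0019] turn -0.0
t 8.0 pos [0.5086 0.1639 0.1246] rot [ 3.141e+00  2.000e-03 -1.851e+00] F [-0.43  0.99  0.39] w 0.0382 | shift [ 0.0003 -0.0328  0.0015] turn -0.001
```

View pics/g4.png

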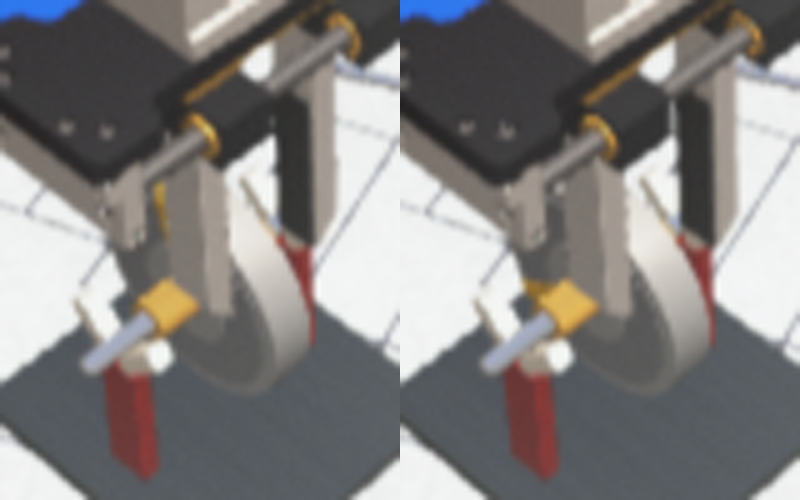

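The shaft lies in both vees and the stripe has moved between the two frames, half a second apart. So the wheel is swinging freely with the fingers clear. I'll raise the hand and wait.

```bash
python3 -m handwheel '[[[0,0,-0.03,0],[0,0,-0.03,0],[0,-0.014,0,0],[0,-0.014,0,0],[0,0,0,0],[0,0,0,0],[0,0,0,0],[0,0,0,0],[0,0,0,0],[0,0,0,0]]]'
python3 -m handwheel '[[[0,0,0,0],[0,0,0,0],[0,0,0,0],[0,0,0,0],[0,0,0,0],[0,0,0,0],[0,0,0,0],[0,0,0,0],[0,0,0,0],[0,0,0,0]]]'
python3 -m handwheel '[[[0,0,0,0],[0,0,0,0],[0,0,0,0],[0,0,0,0],[0,0,0,0],[0,0,0,0],[0,0,0,0],[0,0,0,0],[0,0,0,0],[0,0,0,0]]]'
cat > rest.py <<'E'
from h import *
p=proj('side',(.5353,.1558,.08)).astype(int); c=lambda:imaging.camera('side')[p[1]-35:p[1]+35,p[0]-40:p[0]+40].astype(float)
f=[c()for i in range(12)]
print("step diffs",[round(np.abs(cv2.GaussianBlur(f[i+2],(3,3),0)-cv2.GaussianBlur(f[i],(3,3),0)).max(),1) for i in range(0,10,2)])
go(.5353,.1558,.123,74)
cv2.imwrite("pics/last.png",cv2.resize(f[-1][:,:,::-1].astype(np.uint8),None,fx=6,fy=6,interpolation=2))
E
python3 rest.py
```

```text
time_s: 9.0
ee_pos: [0.5341, 0.1563, 0.186]
eef_rot: [3.139, 0.001, -1.85]
force: [0.4, -0.2, 0.0]
grip_width: 0.0377
time_s: 10.0
ee_pos: [0.534, 0.1564, 0.186]
eef_rot: [3.139, 0.001, -1.85]
force: [0.3, 0.9, 0.6]
grip_width: 0.0382
time_s: 11.0
ee_pos: [0.5339, 0.1564, 0.1859]
eef_rot: [3.138, 0.001, -1.85]
force: [-0.4, -0.2, 0.9]
grip_width: 0.0383
step diffs [np.float64(1.6), np.float64(1.4), np.float64(1.7), np.float64(1.7), np.float64(1.4)]
t 11.6 pos [0.5339 0.1563 0.1859] rot [ 3.138e+00  1.000e-03 -1.850e+00] F [-0.31 -0.04 -0.5 ] w 0.038 | shift [ 0.0002 -0.0017  0.0629] turn 0.0
```

```bash
cp pics/last.png pics/r1.png; python3 -m handwheel '[[[0,0,0,0],[0,0,0,0],[0,0,0,0],[0,0,0,0],[0,0,0,0],[0,0,0,0],[0,0,0,0],[0,0,0,0],[0,0,0,0],[0,0,0,0]]]' >/dev/null
python3 rest.py; python3 -c "
import cv2,numpy as np
a,b=[cv2.imread('pics/'+n+'.png').astype(float) for n in('r1','last')];print(np.abs(a-b).max())"
```

```text
step diffs [np.float64(1.4), np.float64(1.4), np.float64(1.8), np.float64(1.5), np.float64(2.0)]
t 13.2 pos [0.534  0.1563 0.186 ] rot [ 3.139e+00  1.000e-03 -1.850e+00] F [-0.3  -0.36  0.34] w 0.0381 | shift [ 0.0002 -0.0016  0.063 ] turn 0.0
4.0
```

View pics/last.png

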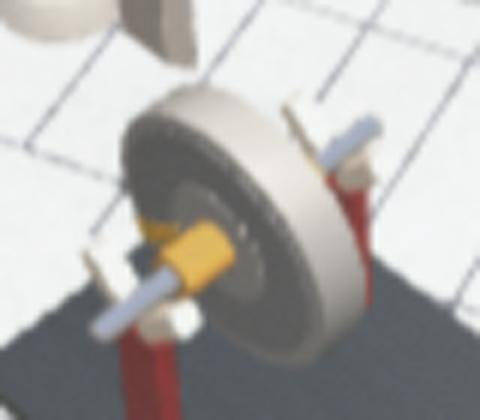

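The wheel is at rest: frames 0.1 s and 1.6 s apart differ only by noise. The shaft is in both vees and the stripe is to the left of the near hub, at about (155,230). Next I'll lower the open fingers around the rim.

```bash
python3 -m handwheel '[[[0,-0.0015,0.02,0],[0,0,0.025,0],[0,0,0.015,0],[0,0,0.007,0],[0,0,0,0]]]'
python3 -c "
from h import *
imaging.camera('side');imaging.camera('side');go(.5353,.1558,.115,74)"
```

```text
time_s: 13.7
ee_pos: [0.5358, 0.1562, 0.1177]
eef_rot: [3.14, 0.002, -1.85]
force: [-0.7, -0.8, 0.6]
grip_width: 0.0383
t 13.8 pos [0.5364 0.1563 0.1189] rot [-3.141e+00  3.000e-03 -1.850e+00] F [ 0.48 -0.56  0.64] w 0.038 | shift [0.0008 0.0009 0.0039] turn 0.0
```

Position is good and nothing is touching. I'll close gently, firm up the grip, then look.

```bash
python3 -m handwheel '[[[0.0008,0.0009,0.002,0],[0,0,0,0],[0,0,0,0],[0,0,0,0],[0,0,0,0]]]' 0 5
python3 -m handwheel '[[[0,0,0,0],[0,0,0,0],[0,0,0,0]]]' 0 35
python3 rest.py
```

```text
time_s: 14.3
ee_pos: [0.536, 0.1559, 0.119]
eef_rot: [-3.138, 0.005, -1.85]
force: [1.8, -0.5, -3.1]
grip_width: 0.0179
time_s: 14.6
ee_pos: [0.536, 0.1559, 0.1189]
eef_rot: [-3.138, 0.005, -1.85]
force: [1.2, -0.5, -1.3]
grip_width: 0.0178
step diffs [np.float64(8.6), np.float64(8.3), np.float64(4.6), np.float64(9.5), np.float64(2.9)]
t 15.2 pos [0.536  0.1559 0.1189] rot [-3.138  0.005 -1.85 ] F [ 0.59 -0.27 -0.77] w 0.0181 | shift [ 0.0003  0.0006 -0.0041] turn 0.0
```

View pics/last.png

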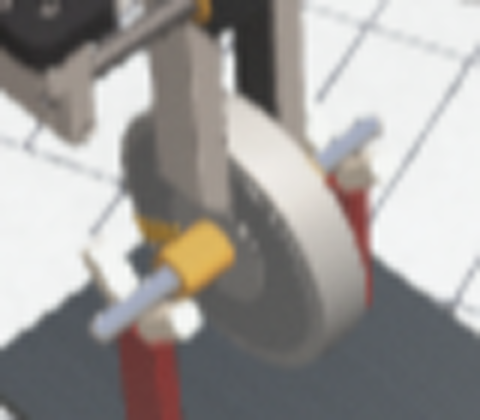

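The wheel is gripped with the stripe unchanged, still at about (155,230). Lifting 80 mm straight up.

```bash
python3 -m handwheel '[[[0,0,-0.005,0],[0,0,-0.01,0],[0,0,-0.015,0],[0,0,-0.015,0],[0,0,-0.015,0],[0,0,-0.012,0],[0,0,-0.008,0],[0,0,-0.003,0],[0,0,0,0],[0,0,0,0]]]'
python3 - <<'E'
from h import *
for i in range(8): a=imaging.camera("side")
go(.5353,.1558,.2,74)
p=proj("side",ctrl.get_obs()["ee_pos"]-[0,0,.04]).astype(int)
cv2.imwrite("pics/f.png",crop(a,p[0]-45,p[1]-50,90,100,5)[:,:,::-1])
E
```

```text
time_s: 16.2
ee_pos: [0.5349, 0.1555, 0.2082]
eef_rot: [-3.139, 0.004, -1.85]
force: [-0.4, -0.3, -2.2]
grip_width: 0.0176
t 16.6 pos [0.535  0.1555 0.2085] rot [-3.139  0.005 -1.85 ] F [-1.04 -0.19 -2.22] w 0.0177 | shift [-0.0003 -0.0002  0.0085] turn 0.0
```

View pics/f.png

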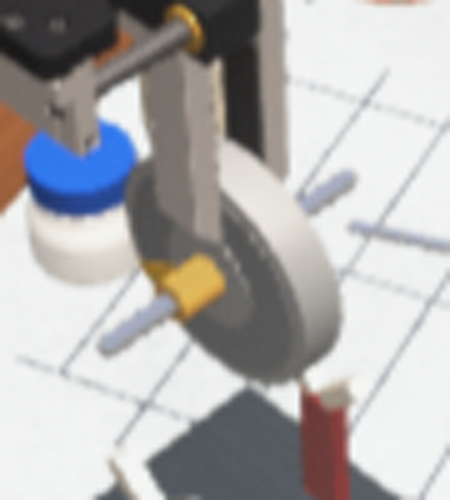

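```bash
python3 -c "
from h import *
print(ctrl.hand_in());go(.5353,.1558,.2,74)"
```

```text
the job is handed in; nothing more can be done
None
the job is handed in; nothing more can be done
```

I set the flywheel in the vees, turned it by hand and let it swing to rest. I then gripped it as it hung, lifted it about 90 mm straight up and handed in at 16.6 s. `hand_in` gives no verdict.

**Final hold:** The TCP was at (0.535, 0.156, 0.2085), about 1 mm off the measured seat position. That puts the wheel centre at roughly z 0.167 m. The grip was set to 35 N at an opening of 17.7 mm, and the tool force of about -2.2 N matches the wheel's weight. The last picture shows the wheel clear of the stand, with the stripe in the same place as before the lift, by eye.

**Swing:** The stripe moved freely after release. By t = 11 s the wheel was still: frames 1.6 s apart differed only by noise.

**What I could not check, and what went less well:**
- **Heavy side:** the slug cannot be seen. I infer it is at the bottom only because the wheel swung freely and then stopped; I did not nudge it to confirm.
- **Turn by hand:** the turning speed and finger contact in the vees were not measured directly. The hand moved about 25 mm across in 0.3 s with a 3 N grip.
- **First grip:** the arm drifted while the fingers closed at the rest, so I gripped about 10 mm higher and 5 mm off centre. The wheel was also briefly pressed into the rest with about 36 N, and with about 20 N into the vees when seated. I allowed for the offset when placing it.
- **Bystanders:** I never moved near the glue bottle, jar or screwdriver, but did not re-measure their positions at the end.

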